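Tare the bench scale with its empty pan

ROBOT

A 6-joint arm with a two-finger parallel gripper is mounted at the origin on the work surface. World frame = base frame: x ahead of the robot, y to its left, z up, the work surface at z = 0. Lengths are in m, angles in rad, forces in N, time in s.
With the tool pointing down it reaches from about 0.425 to 0.95 m from the base axis. Payload 3.5 kg.
Tool frame: the origin (TCP) lies at the very end of the fingers, on their centre line; the grasp point (between the pads) lies 19 mm behind it (ctrl.pinch_z is the distance from the TCP to the grasp point, in m); z points along the fingers, y is the line along which they close (so a half turn about z gives the same grasp; the last joint's range is limited). The gripper opens to 85 mm and grips with 20 to 120 N. Pads are 22 mm wide; open, the fingers measure 114 mm over their backs; the gripper's body (76 mm by 85 mm) begins 54 mm behind the grasp point. The pads swing forward as they close: fully open they stand 13 mm farther back than shut.
Start: joints at [1.18, 0.286, 1.577, -0, 1.279, -0.15], TCP at [0.161, 0.656, 0.197] pointing down, gripper open.
Joint ranges: [-2.77, 2.77], [-0.9, 2.22], [0.21, 2.48], [-1.53, 4.67], [0.24, 2.81], [-2.84, 2.84]. Speed limits (rad/s): [2.79, 2.79, 3.14, 3.14, 3.14, 3.14].

INTERFACE

Orientations are given as a unit quaternion [x, y, z, w].
In Python, from plant import ctrl gives the robot as it stands. The module is installed in compiled form; this text tells all that it offers.
- The arm moves only by the shell command python3 -m crank 'ROWS' [OPENING] [FORCE]. ROWS is JSON, a list of rows, each a list of 6 numbers: the shift along the tool's x, y, z in cm, then the turn, a rotation vector about the tool's x, y, z in rad. In form: [[tx, ty, tz, rx, ry, rz], ...]. A call has 1 to 10 rows; each row is the pose to reach, as a shift and turn from the pose commanded when the call began, along the tool's axes at that moment; what a row does not reach only later rows make up. A row lasts 1/10 s, in which the tool goes at most 50 mm and 8.59 degrees, less where a joint would pass 70% of its speed; a pose out of reach is approached as far as the arm can. A call with a gripper value outside its range is refused whole. OPENING is the opening, from 0 (shut) to 1 (fully open), set as the call begins (- or left out, the last holds). The fingers move at their own pace and stop on an object; FORCE is the grip in N (left out, the last holds). Time passes only in rows, so rows that repeat a pose let the fingers close. It gives the time, the measured TCP pose, the force, the opening and the grip force at its end, in the units of the state.
- ctrl.get_state(): the state, without advancing time (a new reading comes with each control period).
- ctrl.read_camera(name): name is "scene" or "top" or "wrist"; returns (picture, depth): 480x640x3 uint8, blue, green, red; 480x640 float32, m along the optical axis (not along the pixel's ray), 0 where there is no reading.
- ctrl.camera_info(name): a dict with "K" (3x3 intrinsics, pixels), "origin" and "orientation" of the camera in the world. Camera axes: x right, y down, z forward; pixel columns grow to the right and rows downward; lengths in m; the calibration is good to about 2 mm. The wrist camera is an equidistant fisheye: a pixel r from the principal point sees the ray r / f radians off the axis. A picture is of the moment at which its call begins: read the wrist's pose just before it. camera_info takes no time and is no camera call; for the wrist camera it gives the pose at the moment of the call.
- ctrl.sign_off(): hands the job in; it is judged then, once.
The state is a dict: "time": time; "qpos": joint angles; "dq": joint speeds; "joint_efforts": joint torques, N m; "eef_pos": TCP position; "tcp_rot": TCP orientation; "contact_force": force on the tool from outside, world axes, zero at the start; "wrist_torque": the same for the moment, N m; "opening": opening from 0.0 (shut) to 1.0 (fully open); "finger_force": force on a finger pad.
Only numpy, scipy, OpenCV 4.12 (cv2) and the standard library are available. Lean on these libraries where they do the work, as an engineer would, in place of code of your own. Each camera call takes 0.05 s, during which the arm holds its last target. There are 200 camera calls.

TASK

Set the empty brass pan upright on the middle of the scale's round weighing platform without forcing the platform down to its stop, and let go of it. Then turn the dial's bezel, which has three posts to push on and may need more than one stroke because of the guard bar, until the broad zero mark lies right under the tip of the needle. Leave the pan on the platform and do not disturb the other things on the bench.

Things in the scene. Friction and masses are not known exactly. Their poses are not given: they have to be found in the camera images.
- scale: Grey bench scale fixed to the bench: a housing 220 (x) by 420 (y) by 50 mm high. Origin: centre of its underside, on the bench; z up, y along the housing's length. Weighing platform at y +105 mm, dial at y -105 mm. A round steel guard bar 10 mm thick runs straight across over the middle of the dial along y, its centreline 109 mm above the bench, on two uprights at y -207 and -3 mm (x 0).
- dial_centre (a point): The centre of the dial, at the height of the bezel's upper face, 68 mm above the bench. The aluminium bezel ring (70 mm inner, 90 mm outer radius) turns without end stops about the vertical line through this point, stiffly enough to stay where it is left (it takes about 3 N at a post), and the white dial face turns with it. The face lies under a glass cover.
- post1 (a point): Centre of the top of one of the bezel's three upright steel posts, 98 mm above the bench. Each is 18 mm in diameter and 30 mm high, on a circle of 80 mm radius about the dial centre, 120 degrees apart. This one is 60 degrees counterclockwise (from above) from the zero mark. The posts pass under the guard bar; a finger that pushes one does not.
- post2 (a point): The same for the second post, 180 degrees from the zero mark.
- post3 (a point): The same for the third post, 60 degrees clockwise from the zero mark.
- zero_mark (a point): Point on the zero mark, 58 mm from the dial centre. The zero mark is the one broad black bar (8 mm wide, 22 mm long) on the white face, continued across the bezel ring; the other graduations are thin ticks every 10 degrees. It turns with the bezel.
- needle_tip (a point): Tip of the slim black needle under the glass, 58 mm from the dial centre. The needle shows the load only (clockwise from above, one full turn for 2 kg); it does not turn with the bezel.
- platform: Round steel weighing platform, 150 mm in diameter and 8 mm thick, on a spring. Origin: centre of its underside, 72 mm above the bench when empty. It sinks 10 mm per kg, to a stop at 20 mm.
- platform_top (a point): Centre of the platform's upper face, 80 mm above the bench when empty.
- pan: Loose brass weighing pan, 0.2 to 0.45 kg: foot 92 mm and rim 132 mm in diameter, 30 mm deep, with a rigid arched handle over it along the pan's y. Origin: centre of its underside; z up.
- pan_handle (a point): Middle of the pan's wooden handle grip, 90 mm above the pan's underside. The grip is a straight bar 74 mm long along the pan's y, 14 mm thick along its x and 14 mm high.
- mallet: Bystander: dark wooden mallet standing on its head, 68 mm in diameter, 172 mm high. Origin: centre of its underside.
- poise: Bystander: squat dark steel poise weight, 72 mm in diameter, 76 mm high. Origin: centre of its underside.
- brush: Bystander: brush 190 mm long lying along its x. Origin: its underside, on the bench.
Mind the look-alikes: they are no part of the job. Of the things like the pan, leave any that is purple or red; of the rest the smaller one is meant.

How it is judged:
By the outcome, as a careful person would: the job done as asked, in the order asked, and still so for the second after the job is handed in, with the robot touching nothing.
It also fails if it takes over 72 s, if anything falls off the work surface, if the arm or the gripper's body presses on something with over 40 N, if the wrist force passes 120 N, or if a joint passes its speed limit or range.

## Working session

There is one attempt and no reset: what is moved stays moved. The work goes in short steps, Python scripts to look and compute and a shell command to move; the robot and the scene stay as the last step left them, time stands still between calls to the robot, and variables do not carry over. Pictures are saved under pics/ and viewed, at most 10 in all, crops included, and the job is handed in when it is done.

```bash
mkdir -p pics; cat > h.py <<'E'
import numpy as np,cv2
from scipy.spatial.transform import Rotation as R
from plant import ctrl
def snap(n,f):
    i=ctrl.camera_info(n); p,d=ctrl.read_camera(n)
    cv2.imwrite(f'pics/{f}.png',p); np.savez(f'pics/{f}.npz',d=d,K=i['K'],o=i['origin'],q=i['orientation'],p=p); return p,d
def ray(f,u,v,fish=False):
    z=np.load(f'pics/{f}.npz');K=z['K'];x=(u-K[0,2])/K[0,0];y=(v-K[1,2])/K[1,1]
    if fish:
        r=np.hypot(x,y);s=np.sin(r)/max(r,1e-9);c=np.array([x*s,y*s,np.cos(r)])
    else: c=np.array([x,y,1.])
    return z['o'],R.from_quat(z['q']).as_matrix()@c
def onplane(f,u,v,h,fish=False):
    o,r=ray(f,u,v,fish);return o+r*(h-o[2])/r[2]
def dpt(f,u,v):
    z=np.load(f'pics/{f}.npz');o,r=ray(f,u,v);return o+r*z['d'][int(v),int(u)]
def two(*a):  # a: (f,u,v,fish)
    A=np.zeros((3,3));b=np.zeros(3)
    for t in a:
        o,r=ray(*t);r=r/np.linalg.norm(r);P=np.eye(3)-np.outer(r,r);A+=P;b+=P@o
    return np.linalg.solve(A,b)
E
python3 -c "
from h import *
for n in ('scene','top'):
    p,d=snap(n,n+'0'); i=ctrl.camera_info(n);print(n,i)
print(ctrl.get_state())
a=cv2.imread('pics/top0.png')
"
```

```text
scene {'K': array([[438.81939152,   0.        , 316.24265968],
       [  0.        , 438.81939152, 247.05729153],
       [  0.        ,   0.        ,   1.        ]]), 'origin': array([ 1.0443806 , -0.83690804,  0.96575146]), 'orientation': array([ 0.8637195 ,  0.30211371, -0.12356123, -0.38399031])}
top {'K': array([[505.70389817,   0.        , 313.68987075],
       [  0.        , 505.70389817, 239.36462114],
       [  0.        ,   0.        ,   1.        ]]), 'origin': array([ 0.23866197, -0.0874583 ,  1.34437014]), 'orientation': array([ 0.70821228, -0.70135798,  0.05222048, -0.06168774])}
{'time': 0.1, 'qpos': array([ 1.17996774e+00,  2.87106550e-01,  1.57801466e+00,  1.00717424e-06,
        1.27854982e+00, -1.50000905e-01]), 'dq': array([ 9.87937287e-04, -2.15704124e-03, -3.53677518e-03,  1.04680401e-03,
       -8.67476819e-04,  4.53031871e-05]), 'joint_efforts': array([ 1.10229143e-03, -4.07291794e+01, -2.93701422e+01, -1.62192077e-04,
        3.37757192e-03, -1.29230105e-05]), 'eef_pos': array([0.1607149 , 0.6549238 , 0.19547453]), 'tcp_rot': array([ 1.20123139e-01,  9.92758456e-01, -1.00129595e-03, -2.78064205e-04]), 'contact_force': array([ 0.03940045, -0.54394346, -0.28937461]), 'wrist_torque': array([ 0.03396569, -0.00665036,  0.03272297]), 'finger_force': 0.0, 'opening': 1.0016439950960832}
```

View pics/top0.png

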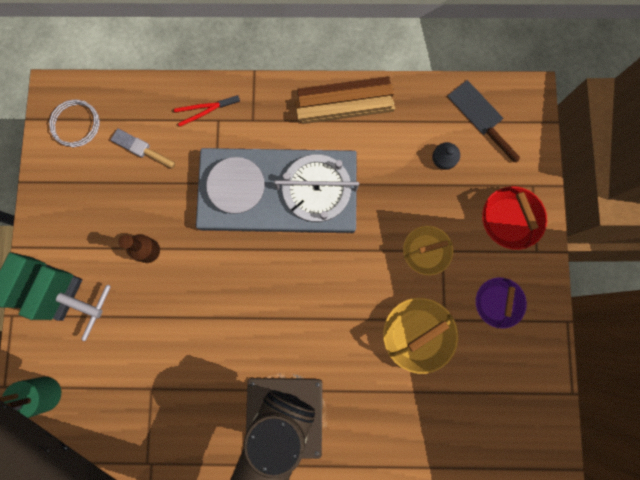

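View pics/scene0.png

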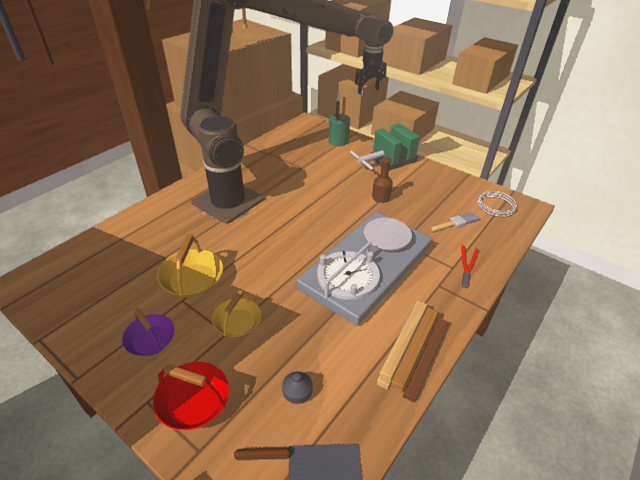

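The top view shows the scale at (278,190) with platform at (235,185) and dial at (316,187). Pan candidates are small brass (428,250), large yellow (421,336), purple (501,303) and red (515,218). Purple and red are excluded, and of the other two the smaller is the brass one at (428,250), which is (237,315) in the scene view. I'll check it in one close crop.

```bash
python3 -c "
from h import *
t=cv2.imread('pics/top0.png');s=cv2.imread('pics/scene0.png')
c=lambda a,x,y,w,h:cv2.resize(a[y:y+h,x:x+w],(400,300),interpolation=cv2.INTER_CUBIC)
cv2.imwrite('pics/crop.png',np.vstack([np.hstack([c(t,388,220,80,60),c(s,197,285,80,60)]),np.hstack([c(t,260,145,106,80),c(s,300,240,100,75)])]))
for n,u,v in [('top0',428,250),('top0',316,160),('top0',235,185),('top0',205,160),('scene0',388,233),('top0',446,155),('top0',145,248)]: print(n,u,v,dpt(n,u,v).round(4))
# platform outline, pan rim outline by depth heights
for f in ('top0',):
    z=np.load(f'pics/{f}.npz');d=z['d'];K=z['K'];v,u=np.mgrid[:480,:640]
    P=np.stack([(u-K[0,2])/K[0,0]*d,(v-K[1,2])/K[1,1]*d,d],-1)@R.from_quat(z['q']).as_matrix().T+z['o']
    np.save('pics/P_'+f,P)
    for nm,(x0,y0,w,h),(a,b) in [('platform',(200,150,70,70),(.072,.09)),('rim+handle',(395,220,66,66),(.012,.2)),('handle',(395,220,66,66),(.07,.2)),('scaletop',(195,145,165,90),(.044,.056))]:
        Q=P[y0:y0+h,x0:x0+w].reshape(-1,3);Q=Q[(Q[:,2]>a)&(Q[:,2]<b)]
        (c0,sz,an)=cv2.minAreaRect(Q[:,:2].astype(np.float32)); print(nm,len(Q),c0,sz,an,cv2.minEnclosingCircle(Q[:,:2].astype(np.float32)),Q.mean(0),Q[:,2].max(),np.median(Q[:,2]))
"
```

```text
top0 428 250 [ 0.4177 -0.3545  0.0938]
top0 316 160 [ 0.6568 -0.073   0.0695]
top0 235 185 [0.5853 0.1358 0.0781]
top0 205 160 [0.6615 0.2237 0.049 ]
scene0 388 233 [0.5929 0.128  0.0806]
top0 446 155 [ 0.6759 -0.4155  0.0599]
top0 145 248 [0.4171 0.3552 0.0891]
platform 2539 (0.5862511992454529, 0.1357840597629547) (0.14975744485855103, 0.14729279279708862) 45.84218978881836 ((0.5870696902275085, 0.1352260261774063), 0.07603245228528976) [0.58495426 0.13570643 0.08062853] 0.08962530755932074 0.08069065736167169
rim+handle 1037 (0.42741045355796814, -0.366976797580719) (0.1296255886554718, 0.12834905087947845) 86.77547454833984 ((0.4272250235080719, -0.3681616187095642), 0.06633387506008148) [ 0.42826602 -0.36928185  0.03825203] 0.10388421471709552 0.026438253877908657
handle 208 (0.42706507444381714, -0.36774224042892456) (0.014161198399960995, 0.10518552362918854) 16.221664428710938 ((0.4287504553794861, -0.3672518730163574), 0.05271407589316368) [ 0.42528901 -0.36327962  0.09377637] 0.10388421471709552 0.09560959778829081
scaletop 6259 (0.5844531655311584, 0.03138110041618347) (0.41949018836021423, 0.2212425172328949) 89.33193969726562 ((0.5862088799476624, 0.03161269798874855), 0.23327752947807312) [0.57532316 0.04597169 0.05032558] 0.05598604413602137 0.05035694064952745
```

View pics/crop.png

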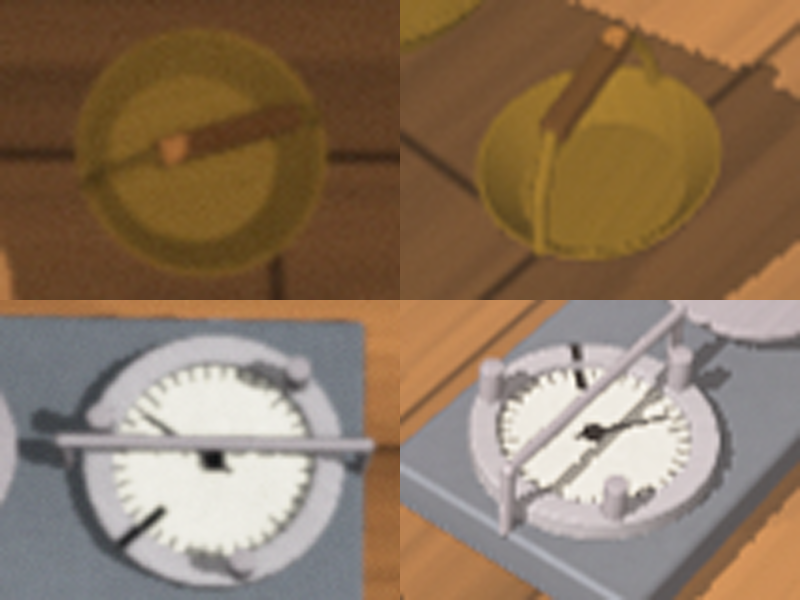

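The crop confirms the small brass pan, handle along world direction (−sin16°, cos16°). The dial crop shows the zero mark at lower left (140,530), the needle at upper left (145,415) and the posts at (297,370), (98,412) and (235,565). I'll triangulate the grip and plan the approach.

```bash
cat >> h.py <<'E'
def plan(*wps):  # (x,y,z,tool-y yaw deg)
    s=ctrl.get_state();p=np.array(s['eef_pos']);r=R.from_quat(s['tcp_rot'])
    for x,y,z,a in wps:
        a=np.radians(a);Y=np.array([np.cos(a),np.sin(a),0]);Z=np.array([0,0,-1.]);X=np.cross(Y,Z)
        t=R.from_matrix(np.stack([X,Y,Z],1))
        print([round(v,2) for v in r.inv().apply(np.array([x,y,z])-p)*100],(r.inv()*t).as_rotvec().round(3)); p=np.array([x,y,z]);r=t
E
python3 -c "
from h import *
e1=two(('top0',423,250),('scene0',239.6,292.6));e2=two(('top0',449,243),('scene0',228,311));print(e1,e2,(e1+e2)/2,np.linalg.norm(e1-e2),np.degrees(np.arctan2(*(e1-e2)[1::-1])))
print(np.degrees(np.arctan2(.993*.12*2,1)))
plan((.45,.45,.3,76.2),(.62,0,.3,46),(.427,-.368,.2,16.2))
"
```

```text
[ 0.41864092 -0.34220606  0.09009089] [ 0.43842974 -0.40590376  0.08955764] [ 0.42853533 -0.37405491  0.08982426] 0.06670291365295276 107.25833786785131
13.404684170017779
[np.float64(-32.98), np.float64(-13.02), np.float64(-10.44)] [-0.002 -0.     0.   ]
[np.float64(-27.24), np.float64(-39.65), np.float64(0.0)] [0.    0.    0.527]
[np.float64(-11.68), np.float64(-39.88), np.float64(10.0)] [0.   0.   0.52]
```

```bash

python3 -m crank '[[-33,-13,-10.4,0,0,0],[-33,-13,-10.4,0,0,0],[-33,-13,-10.4,0,0,0],[-33,-13,-10.4,0,0,0],[-33,-13,-10.4,0,0,0],[-33,-13,-10.4,0,0,0],[-33,-13,-10.4,0,0,0],[-33,-13,-10.4,0,0,0],[-33,-13,-10.4,0,0,0]]' 0.6 | tail -3
python3 -m crank '[[-27.2,-39.7,0,0,0,0.53],[-27.2,-39.7,0,0,0,0.53],[-27.2,-39.7,0,0,0,0.53],[-27.2,-39.7,0,0,0,0.53],[-27.2,-39.7,0,0,0,0.53],[-27.2,-39.7,0,0,0,0.53],[-27.2,-39.7,0,0,0,0.53],[-27.2,-39.7,0,0,0,0.53],[-27.2,-39.7,0,0,0,0.53],[-27.2,-39.7,0,0,0,0.53]]' | tail -3
python3 -m crank '[[-11.7,-39.9,10,0,0,0.52],[-11.7,-39.9,10,0,0,0.52],[-11.7,-39.9,10,0,0,0.52],[-11.7,-39.9,10,0,0,0.52],[-11.7,-39.9,10,0,0,0.52],[-11.7,-39.9,10,0,0,0.52],[-11.7,-39.9,10,0,0,0.52],[-11.7,-39.9,10,0,0,0.52],[-11.7,-39.9,10,0,0,0.52],[-11.7,-39.9,10,0,0,0.52]]'
python3 -c "
from h import *
plan((.4278,-.369,.2,16.5),(.4278,-.369,.071,16.5))
snap('wrist','w1');snap('top','top1');print(ctrl.get_state()['qpos'])"
```

```text
contact_force: [0.1, 0.1, -0.1]
opening: 0.597
finger_force: 0.0
contact_force: [-0.0, 0.3, -0.4]
opening: 0.599
finger_force: 0.0
time: 3.0
eef_pos: [0.4242, -0.3679, 0.1981]
tcp_rot: [0.603, 0.798, 0.001, -0.002]
contact_force: [0.1, 0.3, 0.8]
opening: 0.603
finger_force: 0.0
[np.float64(-0.21), np.float64(0.32), np.float64(-0.19)] [-0.002 -0.004 -0.011]
[np.float64(0.0), np.float64(0.0), np.float64(12.9)] [0. 0. 0.]
[-8.90938409e-01  3.66399458e-02  1.85372248e+00  1.09381946e-03
  1.25354089e+00 -1.17148579e+00]
```

View pics/w1.png

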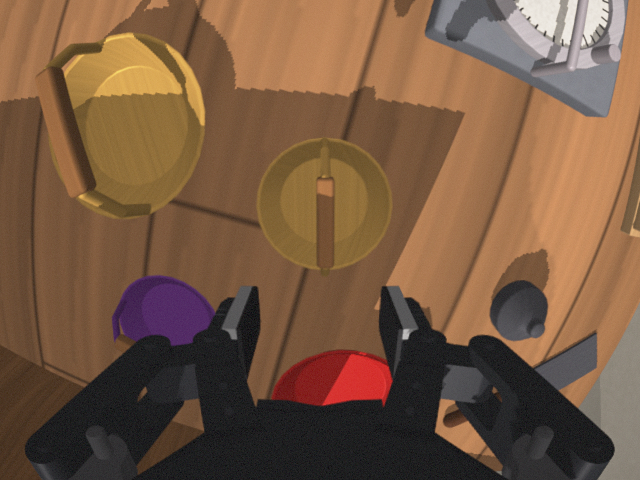

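The wrist view shows the brass pan at (325,203) with its grip from (325,180) to (325,268), midway between the fingers and parallel to the pads.

```bash
python3 -c "
from h import *
a=onplane('w1',325,181,.097,True);b=onplane('w1',325,268,.097,True);print(a,b,(a+b)/2,np.linalg.norm(a-b),ctrl.get_state()['eef_pos'])
print(onplane('w1',325,203,.03,True))"
```

```text
[ 0.41951834 -0.33669461  0.097     ] [ 0.43910779 -0.40468136  0.097     ] [ 0.42931306 -0.37068798  0.097     ] 0.07075270283999707 [ 0.42611538 -0.3661287   0.19969298]
[ 0.42910426 -0.36676954  0.03      ]
```

```bash

python3 -m crank '[[-0.4,0.1,5,0,0,0],[-0.4,0.1,9,0,0,0],[-0.4,0.1,11,0,0,0],[-0.4,0.1,12.9,0,0,0],[-0.4,0.1,12.9,0,0,0],[-0.4,0.1,12.9,0,0,0]]'
python3 -m crank '[[0,0,0,0,0,0],[0,0,0,0,0,0],[0,0,0,0,0,0],[0,0,0,0,0,0],[0,0,0,0,0,0],[0,0,0,0,0,0]]' 0 60
python3 -m crank '[[0,0,-1,0,0,0],[0,0,-3,0,0,0],[0,0,-6,0,0,0],[0,0,-10,0,0,0],[0,0,-14,0,0,0],[0,0,-18,0,0,0],[0,0,-18,0,0,0],[0,0,-18,0,0,0]]'
python3 -c "
from h import *
snap('wrist','w2');snap('scene','scene2');snap('top','top2');s=ctrl.get_state();print(s['qpos'],s['tcp_rot'],s['eef_pos'])"
```

```text
time: 3.7
eef_pos: [0.429, -0.3698, 0.0722]
tcp_rot: [0.601, 0.8, 0.0, 0.0]
contact_force: [0.5, -0.1, 0.1]
opening: 0.604
finger_force: 0.0
time: 4.3
eef_pos: [0.4278, -0.3713, 0.0718]
tcp_rot: [0.602, 0.799, -0.0, 0.0]
contact_force: [-1.0, -0.8, 0.3]
opening: 0.001
finger_force: 0.0
time: 5.1
eef_pos: [0.4283, -0.3717, 0.254]
tcp_rot: [0.602, 0.799, -0.0, 0.002]
contact_force: [1.0, -1.1, 0.0]
opening: 0.002
finger_force: 0.0
[-8.93649460e-01  9.68579434e-03  1.78919737e+00 -1.80668386e-05
  1.34608417e+00 -1.17361154e+00] [ 6.01529233e-01  7.98849006e-01  4.06031184e-04 -1.63778376e-03] [ 0.42722557 -0.37037893  0.24986391]
```

View pics/w2.png

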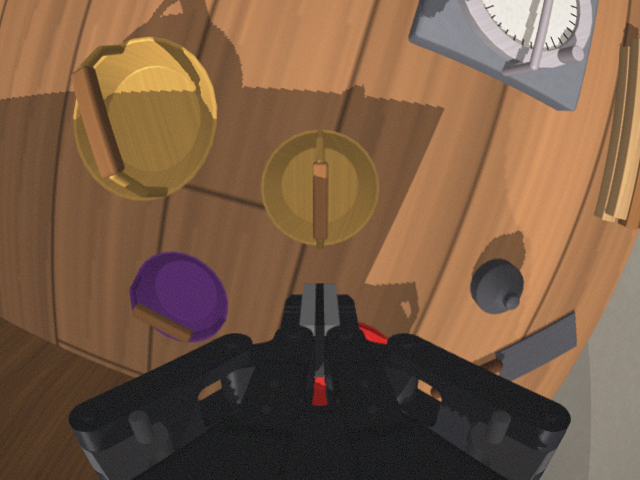

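The fingers closed on nothing. The pan is still on the bench at (320,187) and the fingertips show at (320,290). I'll find out why.

```bash
python3 -c "
from h import *
a=onplane('w2',320,164,.097,True);b=onplane('w2',320,240,.097,True);print(a,b,(a+b)/2,np.linalg.norm(a-b))
print(onplane('w2',320,187,.03,True), two(('w1',325,181,True),('w2',320,164,True)),two(('w1',325,268,True),('w2',320,240,True)))
print('pinch',ctrl.pinch_z)
i=ctrl.camera_info('wrist');print(i);s=ctrl.get_state();r=R.from_quat(s['tcp_rot'])
print('cam in tool',r.inv().apply(i['origin']-s['eef_pos']))
def proj(P):
    c=R.from_quat(i['orientation']).inv().apply(P-i['origin']);th=np.arctan2(np.hypot(*c[:2]),c[2]);ph=np.arctan2(c[1],c[0]);K=i['K'];return K[0,2]+K[0,0]*th*np.cos(ph),K[1,2]+K[0,0]*th*np.sin(ph)
print('tcp px',proj(s['eef_pos']), proj(s['eef_pos']-r.apply([0,0,.02])))
z=np.load('pics/w2.npz');print('tip depth',z['d'][285:330:5,312],z['d'][285:330:5,328])
z=np.load('pics/top2.npz');d=z['d'];K=z['K'];v,u=np.mgrid[:480,:640]
P=np.stack([(u-K[0,2])/K[0,0]*d,(v-K[1,2])/K[1,1]*d,d],-1)@R.from_quat(z['q']).as_matrix().T+z['o']
"
```

```text
[ 0.41883712 -0.33590265  0.097     ] [ 0.43870824 -0.40511168  0.097     ] [ 0.42877268 -0.37050716  0.097     ] 0.07200521753833687
[ 0.42821743 -0.36768809  0.03      ] [ 0.41800836 -0.33303     0.12263512] [ 0.43923074 -0.40592744  0.09407895]
pinch 0.0187
{'K': array([[371.64829954,   0.        , 319.1959265 ],
       [  0.        , 371.64829954, 233.30616849],
       [  0.        ,   0.        ,   1.        ]]), 'origin': array([ 0.40665984, -0.29869365,  0.42779219]), 'orientation': array([0.97951434, 0.13763852, 0.01985188, 0.14564755])}
cam in tool [ 0.07512912 -0.0001917  -0.17769576]
tcp px (np.float64(319.6605363727012), np.float64(271.15570998537413)) (np.float64(319.71520972761715), np.float64(287.7319566067565))
tip depth [0.14761528 0.14499214 0.14156511 0.1367273  0.13251337 0.1276583
 0.12492654 0.12146241 0.12008569] [0.14963369 0.14530736 0.13949369 0.13636334 0.13318495 0.12805392
 0.12700394 0.12182587 0.11960108]
```

View pics/scene2.png

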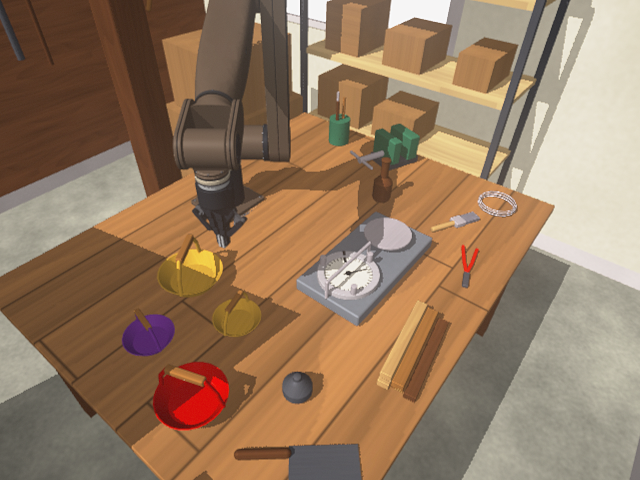

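```bash
python3 -c "
from h import *
s=ctrl.get_state();e=s['eef_pos'];r=R.from_quat(s['tcp_rot'])
z=np.load('pics/w2.npz');d=z['d']
for u in (308,313,327,332):
  for v in (281,283,285,287,289,300):
    c=ray('w2',u,v,True);dd=d[v,u];cz=R.from_quat(z['q']).inv().apply(c[1])[2];P=c[0]+c[1]*dd/cz
    print(u,v,dd.round(4),(r.inv().apply(P-e)*1000).round(1))
z=np.load('pics/scene2.npz');d=z['d']
for v in range(236,250,2):
    print(v,[(r.inv().apply(dpt('scene2',u,v)-e)*1000).round(0).tolist() for u in (217,220,223,226)])
"
```

```text
308 281 0.4698 [-124.1  -13.2  248.7]
308 283 0.1521 [  9.5  -4.3 -42.3]
308 285 0.1487 [ 10.2  -4.2 -45.7]
308 287 0.1474 [ 10.   -4.1 -47.1]
308 289 0.1465 [  9.6  -4.1 -48.2]
308 300 0.1354 [ 10.6  -3.8 -59.5]
313 281 0.4711 [-124.6   -6.8  249.8]
313 283 0.151 [ 10.   -2.2 -43.3]
313 285 0.149 [ 10.1  -2.2 -45.4]
313 287 0.1463 [ 10.5  -2.1 -48.1]
313 289 0.1461 [  9.8  -2.1 -48.6]
313 300 0.1365 [ 10.1  -2.  -58.5]
327 281 0.47 [-124.2   11.   248.8]
327 283 0.1519 [  9.6   3.6 -42.5]
327 285 0.1488 [ 10.2   3.5 -45.6]
327 287 0.147 [ 10.2   3.4 -47.5]
327 289 0.1451 [ 10.3   3.4 -49.5]
327 300 0.1366 [ 10.1   3.2 -58.4]
332 281 0.4692 [-123.9   17.3  248.1]
332 283 0.1518 [  9.7   5.6 -42.7]
332 285 0.1488 [ 10.1   5.5 -45.6]
332 287 0.1467 [ 10.3   5.4 -47.8]
332 289 0.1464 [  9.7   5.4 -48.3]
332 300 0.1363 [ 10.2   5.1 -58.7]
236 [[-10.0, -9.0, -67.0], [-12.0, 0.0, -72.0], [-15.0, 11.0, -78.0], [-8.0, 13.0, -73.0]]
238 [[-10.0, -11.0, -60.0], [-13.0, 0.0, -67.0], [-11.0, 7.0, -68.0], [-10.0, 14.0, -70.0]]
240 [[-8.0, -12.0, -53.0], [-13.0, -1.0, -61.0], [-10.0, 5.0, -60.0], [-8.0, 12.0, -61.0]]
242 [[-9.0, -13.0, -47.0], [-13.0, -1.0, -55.0], [-15.0, 8.0, -59.0], [-6.0, 10.0, -53.0]]
244 [[252.0, -219.0, 251.0], [-16.0, -0.0, -51.0], [-12.0, 5.0, -50.0], [-7.0, 10.0, -48.0]]
246 [[246.0, -216.0, 253.0], [-14.0, -2.0, -43.0], [-12.0, 4.0, -44.0], [-10.0, 11.0, -44.0]]
248 [[234.0, -208.0, 249.0], [241.0, -201.0, 252.0], [245.0, -192.0, 252.0], [250.0, -184.0, 254.0]]
```

Both cameras agree that the fingertips end about 42 mm behind the reported TCP, with x and y matching. The fingers therefore closed above the grip. I'll plan heights with that measured offset: reported z = wanted tip z − 0.042. Descending again, in steps that watch the force.

```bash

python3 -m crank '[[0,0.1,3,0,0,0],[0,0.1,7,0,0,0],[0,0.1,11,0,0,0],[0,0.1,15,0,0,0],[0,0.1,17,0,0,0],[0,0.1,18,0,0,0],[0,0.1,18,0,0,0]]' 0.6
python3 -m crank '[[0,0,1,0,0,0],[0,0,2,0,0,0],[0,0,3,0,0,0],[0,0,4.1,0,0,0],[0,0,4.1,0,0,0],[0,0,4.1,0,0,0]]'
python3 -m crank '[[0,0,0,0,0,0],[0,0,0,0,0,0],[0,0,0,0,0,0],[0,0,0,0,0,0],[0,0,0,0,0,0],[0,0,0,0,0,0]]' 0 60
```

```text
time: 5.95
eef_pos: [0.4276, -0.3694, 0.0691]
tcp_rot: [0.602, 0.799, 0.001, -0.003]
contact_force: [-0.2, -0.4, -0.4]
opening: 0.6
finger_force: 0.0
time: 6.55
eef_pos: [0.4287, -0.3707, 0.0303]
tcp_rot: [0.601, 0.799, 0.0, -0.0]
contact_force: [0.3, 0.6, 0.9]
opening: 0.604
finger_force: 0.0
time: 7.15
eef_pos: [0.4295, -0.3713, 0.0314]
tcp_rot: [0.602, 0.799, -0.0, 0.001]
contact_force: [2.4, -0.3, 1.9]
opening: 0.155
finger_force: 59.0
```

Gripped: the opening of 0.155 is about 13 mm, matching the 14 mm grip. Next I lift and carry over the scale.

```bash

python3 -m crank '[[0,0,-1,0,0,0],[0,0,-3,0,0,0],[0,0,-6,0,0,0],[0,0,-10,0,0,0],[0,0,-14,0,0,0],[0,0,-17,0,0,0],[0,0,-18,0,0,0],[0,0,-18,0,0,0],[0,0,-18,0,0,0]]'
python3 -c "
from h import *
plan((.586,.136,.21,16.5))"
```

```text
time: 8.05
eef_pos: [0.4278, -0.3698, 0.2082]
tcp_rot: [0.602, 0.799, 0.0, -0.002]
contact_force: [-0.6, -0.4, -3.4]
opening: 0.148
finger_force: 58.7
[np.float64(44.24), np.float64(29.17), np.float64(-0.06)] [-0.002 -0.004 -0.008]
```

```bash

python3 -m crank '[[2,1.3,0,0,0,0],[6,4,0,0,0,0],[10,6.6,0,0,0,0],[14,9.2,0,0,0,0],[18,11.9,0,0,0,0],[22,14.5,0,0,0,0],[26,17.1,0,0,0,0],[30,19.8,0,0,0,0],[34,22.4,0,0,0,0],[38,25,0,0,0,0]]' | tail -3
python3 -m crank '[[3,2,0,0,0,0],[5,3.3,0,0,0,0],[6.2,4.1,0,0,0,0],[6.2,4.1,0,0,0,0],[6.2,4.1,0,0,0,0],[6.2,4.1,0,0,0,0]]'
python3 -c "
from h import *
snap('wrist','w3');snap('top','top3');snap('scene','scene3')
plan((.586,.136,.21,16.5));print(ctrl.get_state()['qpos'])
a=cv2.imread('pics/w3.png');b=cv2.imread('pics/scene3.png')[150:300,300:450]
cv2.imwrite('pics/v3.png',np.hstack([cv2.resize(a,(400,300)),cv2.resize(b,(300,300))]))"
```

```text
contact_force: [0.2, -1.1, -1.7]
opening: 0.153
finger_force: 58.7
time: 9.65
eef_pos: [0.586, 0.133, 0.2101]
tcp_rot: [0.602, 0.798, -0.001, -0.0]
contact_force: [0.2, 0.5, -2.6]
opening: 0.15
finger_force: 58.7
[np.float64(0.28), np.float64(0.05), np.float64(0.08)] [-0.    0.   -0.01]
[ 5.48781802e-02  1.14892559e-01  1.74999320e+00 -2.09480295e-04
  1.27667100e+00 -2.23507789e-01]
```

View pics/v3.png

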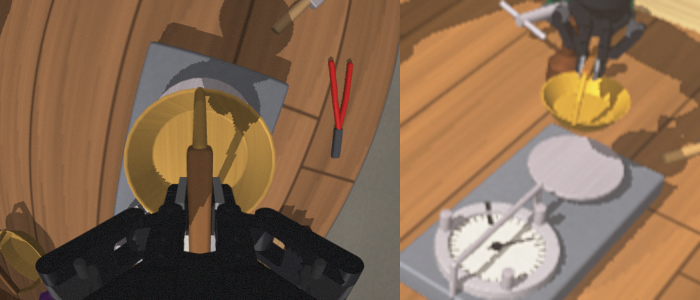

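The pan hangs upright over the platform: w3 full-res rim is about (200–440, 145–340). I'll fit the rim circle in both views.

```bash
python3 -c "
from h import *
from scipy.optimize import least_squares
e=ctrl.get_state()['eef_pos'];print(e); h=e[2]-.0308+.03
def fit(f,box,fish,rows):
    p=cv2.imread(f'pics/{f}.png');x0,y0,x1,y1=box;hsv=cv2.cvtColor(p,cv2.COLOR_BGR2HSV)
    m=cv2.inRange(hsv,(20,110,90),(32,255,255));k=np.zeros_like(m);k[y0:y1,x0:x1]=m[y0:y1,x0:x1]
    k=cv2.morphologyEx(k,cv2.MORPH_OPEN,np.ones((3,3)))
    c=max(cv2.findContours(k,0,1)[0],key=cv2.contourArea);hu=cv2.convexHull(c)[:,0]
    hu=np.array([q for q in hu if rows(*q)])
    for hh in (h,h+.003):
        P=np.array([onplane(f,u,v,hh,fish)[:2] for u,v in hu])
        g=lambda q:np.hypot(*(P-q[:2]).T)-q[2]
        r=least_squares(g,[*P.mean(0),.066],loss='soft_l1',f_scale=.001);print(f,cv2.boundingRect(c),len(P),r.x.round(4),np.abs(r.fun).mean())
fit('w3',(150,90,480,360),True,lambda u,v:v<300)
fit('scene3',(355,200,430,300),False,lambda u,v:True)
p=onplane('w3',320,235,.2,True)
"
```

```text
[0.58632132 0.13320371 0.21081407]Traceback (most recent call last):
  File "<string>", line 15, in <module>
    fit('w3',(150,90,480,360),True,lambda u,v:v<300)
    ~~~^^^^^^^^^^^^^^^^^^^^^^^^^^^^^^^^^^^^^^^^^^^^^
  File "<string>", line 9, in fit
    c=max(cv2.findContours(k,0,1)[0],key=cv2.contourArea);hu=cv2.convexHull(c)[:,0]
ValueError: max() iterable argument is empty
```

```bash
python3 -c "
from h import *
from scipy.optimize import least_squares
for f,pts in (('w3',[(250,200),(230,290),(410,300)]),('scene3',[(378,205),(405,202),(395,212)])):
    h=cv2.cvtColor(cv2.imread(f'pics/{f}.png'),cv2.COLOR_BGR2HSV);print(f,[h[v,u].tolist() for u,v in pts])
e=ctrl.get_state()['eef_pos'];h=e[2]-.0008
def fit(f,box,fish,rows):
    p=cv2.imread(f'pics/{f}.png');x0,y0,x1,y1=box;hsv=cv2.cvtColor(p,cv2.COLOR_BGR2HSV)
    m=cv2.inRange(hsv,(17,110,60),(35,255,255));k=np.zeros_like(m);k[y0:y1,x0:x1]=m[y0:y1,x0:x1]
    k=cv2.morphologyEx(k,cv2.MORPH_OPEN,np.ones((3,3)))
    c=max(cv2.findContours(k,0,1)[0],key=cv2.contourArea);hu=cv2.convexHull(c)[:,0]
    hu=np.array([q for q in hu if rows(*q)])
    P=np.array([onplane(f,u,v,h,fish)[:2] for u,v in hu])
    g=lambda q:np.hypot(*(P-q[:2]).T)-q[2]
    r=least_squares(g,[*P.mean(0),.066],loss='soft_l1',f_scale=.001);print(f,cv2.boundingRect(c),len(P),r.x.round(4),np.abs(r.fun).mean())
fit('w3',(150,90,480,360),True,lambda u,v:v<300)
fit('scene3',(365,180,420,216),False,lambda u,v:v<200)
"
```

```text
w3 [[18, 157, 140], [19, 142, 106], [19, 157, 151]]
scene3 [[19, 175, 208], [19, 160, 131], [19, 170, 185]]
w3 (198, 140, 243, 202) 42 [0.5853 0.1345 0.0648] 9.800027905520772e-05
scene3 (371, 186, 44, 30) 9 [0.5868 0.1303 0.0653] 0.0007415203293144509
```

```bash

python3 -m crank '[[0.1,0.1,2,0,0,0],[0.1,0.1,4,0,0,0],[0.1,0.1,6,0,0,0],[0.1,0.1,8,0,0,0],[0.1,0.1,9,0,0,0],[0.1,0.1,9,0,0,0],[0.1,0.1,9,0,0,0]]'
python3 -m crank '[[0,0,0.3,0,0,0],[0,0,0.6,0,0,0],[0,0,0.9,0,0,0],[0,0,1.1,0,0,0],[0,0,1.1,0,0,0],[0,0,1.1,0,0,0],[0,0,1.1,0,0,0]]'
python3 -c "
from h import *
for i in range(3): snap('scene','s4');s=ctrl.get_state();print(s['eef_pos'],s['contact_force'])"
```

```text
time: 10.5
eef_pos: [0.5877, 0.1353, 0.1216]
tcp_rot: [0.602, 0.799, 0.0, 0.0]
contact_force: [0.3, -0.5, -2.4]
opening: 0.149
finger_force: 58.7
time: 11.2
eef_pos: [0.5874, 0.1356, 0.1101]
tcp_rot: [0.602, 0.799, 0.0, 0.0]
contact_force: [0.2, 0.5, -2.1]
opening: 0.155
finger_force: 58.9
[0.58732678 0.13564739 0.11003029] [ 0.41441389 -0.15993889 -1.23499387]
[0.5873343  0.13563372 0.10999719] [ 0.14622312  1.00498717 -1.50038688]
[0.58732968 0.13563434 0.10999035] [ 0.32561814  0.54379391 -0.957534  ]
```

```bash

python3 -m crank '[[0,0,0.1,0,0,0],[0,0,0.1,0,0,0],[0,0,0.1,0,0,0]]'
python3 -m crank '[[0,0,0,0,0,0],[0,0,0,0,0,0],[0,0,0,0,0,0],[0,0,0,0,0,0],[0,0,0,0,0,0]]' 0.5
python3 -m crank '[[0,0,-1,0,0,0],[0,0,-3,0,0,0],[0,0,-7,0,0,0],[0,0,-11,0,0,0],[0,0,-13,0,0,0],[0,0,-13,0,0,0]]'
python3 -c "
from h import *
print(ctrl.get_state()['qpos']);snap('wrist','w5');snap('scene','scene5')
plan((.56,.0,.24,16.5),(.45,-.2,.24,16.5))
"
```

```text
time: 11.65
eef_pos: [0.5873, 0.1356, 0.109]
tcp_rot: [0.602, 0.799, 0.0, 0.0]
contact_force: [1.1, 1.1, 0.5]
opening: 0.153
finger_force: 59.0
time: 12.15
eef_pos: [0.587, 0.1355, 0.1087]
tcp_rot: [0.602, 0.799, -0.0, -0.0]
contact_force: [-0.2, 0.3, -0.4]
opening: 0.502
finger_force: 0.0
time: 12.75
eef_pos: [0.5895, 0.1358, 0.2447]
tcp_rot: [0.601, 0.799, 0.003, 0.004]
contact_force: [-0.5, 1.0, 0.7]
opening: 0.502
finger_force: 0.0
[ 5.88107946e-02  9.40238424e-02  1.71080943e+00  1.11582016e-05
  1.32688036e+00 -2.21298970e-01]
[np.float64(-12.29), np.float64(-6.33), np.float64(-0.13)] [ 0.     0.    -0.008]
[np.float64(-16.05), np.float64(-16.23), np.float64(0.0)] [0. 0. 0.]
```

```bash

python3 -m crank '[[-4,-2.7,0,0,0,0],[-8,-5.4,0,0,0,0],[-12,-8.2,0,0,0,0],[-16,-10.9,0,0,0,0],[-20,-13.6,0,0,0,0],[-25,-17,0,0,0,0],[-30,-20.4,0,0,0,0],[-34,-23.2,0,0,0,0],[-38,-25.8,0,0,0,0],[-38,-25.8,0,0,0,0]]' 0 30 | head -2
python3 -c "
from h import *
snap('wrist','w6');snap('scene','scene6');snap('top','top6')
w=cv2.imread('pics/w6.png');t=cv2.imread('pics/top6.png')
c=lambda a,x,y,w,h:cv2.resize(a[y:y+h,x:x+w],(400,300),interpolation=cv2.INTER_CUBIC)
cv2.imwrite('pics/v6.png',np.vstack([np.hstack([c(t,260,145,106,80),c(t,190,130,200,150)]),np.hstack([c(w,0,0,640,480),c(cv2.imread('pics/scene6.png'),300,200,140,105)])]))"
```

```text
time: 13.85
eef_pos: [0.4415, -0.3036, 0.2359]
```

View pics/v6.png

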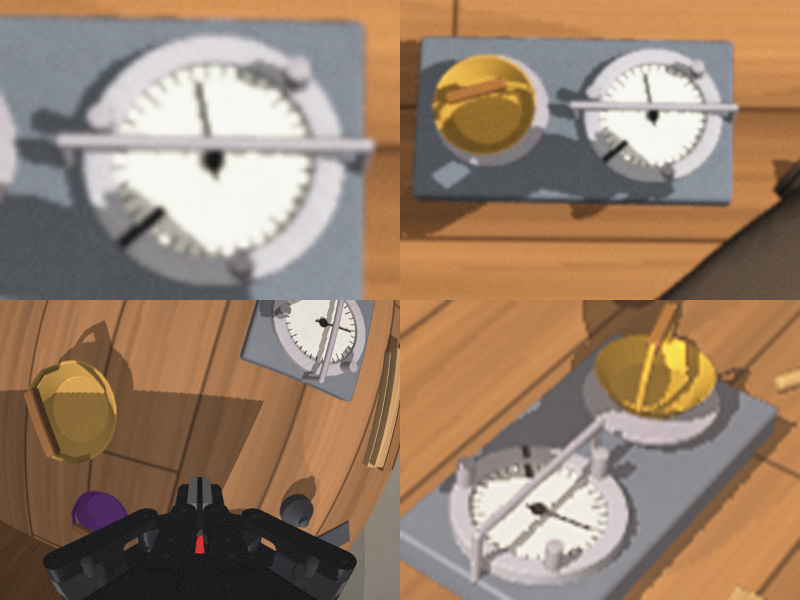

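The top crop shows the pan resting on the platform. The needle tip is now at (200,82) with the hub at (212,158). The zero bar runs from (122,243) to (165,210) and the posts are at (297,70), (98,110) and (240,265). Scene crop: needle tip (595,528), zero bar near (528,460).

```bash
cat > m.py <<'E'
from h import *
C=np.array([.5835,-.0735])
def show(f,cx,cy,s,pts):
    for n,u,v,h in pts:
        p=onplane(f,cx+u*s,cy+v*s,h)[:2];d=p-C
        print(f,n,p.round(4),'r %.4f ang %.1f'%(np.hypot(*d),np.degrees(np.arctan2(d[1],d[0]))))
E
python3 -c "
from m import *
L=[('hub',212,159,.062),('needle',200,82,.062),('z in',165,210,.062),('z out',122,243,.068),('p2',297,70,.098),('p?',98,110,.098),('p??',240,265,.098)]
show('top6',260,145,106/400,L)
show('scene6',300,200,.35,[('hub',538-400,508-300,.062),('needle',195,228,.062),('z out',125,148,.068),('z in',129,172,.062),('p',154,242,.098),('p',64,165,.098),('p',199,152,.098)])
# uprights / scale geometry and bezel ring
z=np.load('pics/top6.npz');d=z['d'];K=z['K'];v,u=np.mgrid[:480,:640]
P=np.stack([(u-K[0,2])/K[0,0]*d,(v-K[1,2])/K[1,1]*d,d],-1)@R.from_quat(z['q']).as_matrix().T+z['o']
def sel(b,a,c):
    Q=P[b[1]:b[1]+b[3],b[0]:b[0]+b[2]].reshape(-1,3);return Q[(Q[:,2]>a)&(Q[:,2]<c)]
Q=sel((265,145,100,85),.104,.13);print('bar',len(Q),Q.min(0),Q.max(0),np.median(Q,0))
Q=sel((275,150,85,80),.088,.103)
print(cv2.kmeans(Q[:,:2].astype(np.float32),6,None,(3,50,1e-5),5,cv2.KMEANS_PP_CENTERS)[2])
p=cv2.imread('pics/top6.png')
"
```

```text
top6 hub [ 0.5855 -0.0741] r 0.0021 ang -17.1
top6 needle [ 0.6408 -0.0652] r 0.0579 ang 8.2
top6 z in [ 0.5491 -0.0421] r 0.0466 ang 137.6
top6 z out [ 0.5242 -0.0132] r 0.0846 ang 134.5
top6 p2 [ 0.6384 -0.1315] r 0.0799 ang -46.6
top6 p? [0.6094 0.003 ] r 0.0807 ang 71.3
top6 p?? [ 0.5031 -0.0939] r 0.0829 ang -165.8
scene6 hub [ 0.5866 -0.0762] r 0.0041 ang -41.4
scene6 needle [ 0.6464 -0.0632] r 0.0637 ang 9.3
scene6 z out [ 0.5285 -0.0178] r 0.0782 ang 134.6
scene6 z in [ 0.5495 -0.0395] r 0.0481 ang 135.0
scene6 p [ 0.6421 -0.1336] r 0.0840 ang -45.7
scene6 p [ 0.5129 -0.1042] r 0.0770 ang -156.5
scene6 p [ 0.6075 -0.0025] r 0.0749 ang 71.4
bar 337 [ 0.5125346  -0.17964581  0.10436055] [0.60519545 0.03165165 0.12182539] [ 0.58290144 -0.07408528  0.11290824]
[[ 0.5057802  -0.09419885]
 [ 0.6040387   0.00310545]
 [ 0.6342009  -0.13128026]
 [ 0.5791849  -0.17452356]
 [ 0.58184993  0.02597024]
 [ 0.6427638  -0.12959822]]
```

Angles about the dial centre (0.585, −0.0745): zero 133.3°, needle about 9.3°, posts at −46.7°, 73.3° and −166.7°. The bezel needs about 124° clockwise. Stroke 1 pushes post1 about 97° on the near side, then stroke 2 pushes post3 on the far side.

```bash
python3 -c "
from h import *
plan((.5237,-.1259,.2,90),(.5237,-.1259,.038,90))
C=np.array([.585,-.0745]);f=lambda a:C+.08*np.array([np.cos(np.radians(a)),np.sin(np.radians(a))])
p0=f(220)
for s,e in ((220,165),(165,110)):
    print([[round(-100*d[0],1),round(100*d[1],1)] for a in np.linspace(s,e,9)[1:] for d in [f(a)-f(s)]])
"
```

```text
[np.float64(14.58), np.float64(12.54), np.float64(3.69)] [ 1.000e-03 -4.000e-03 -1.293e+00]
[np.float64(0.0), np.float64(0.0), np.float64(16.2)] [0. 0. 0.]
[[np.float64(0.6), np.float64(0.8)], [np.float64(1.0), np.float64(1.6)], [np.float64(1.4), np.float64(2.5)], [np.float64(1.7), np.float64(3.4)], [np.float64(1.8), np.float64(4.4)], [np.float64(1.9), np.float64(5.3)], [np.float64(1.8), np.float64(6.3)], [np.float64(1.6), np.float64(7.2)]]
[[np.float64(-0.3), np.float64(0.9)], [np.float64(-0.7), np.float64(1.8)], [np.float64(-1.2), np.float64(2.6)], [np.float64(-1.8), np.float64(3.3)], [np.float64(-2.5), np.float64(4.0)], [np.float64(-3.3), np.float64(4.6)], [np.float64(-4.1), np.float64(5.1)], [np.float64(-5.0), np.float64(5.4)]]
```

```bash

python3 -m crank '[[14.6,12.5,3.7,0,0,-1.29],[14.6,12.5,3.7,0,0,-1.29],[14.6,12.5,3.7,0,0,-1.29],[14.6,12.5,3.7,0,0,-1.29],[14.6,12.5,3.7,0,0,-1.29],[14.6,12.5,3.7,0,0,-1.29],[14.6,12.5,3.7,0,0,-1.29],[14.6,12.5,3.7,0,0,-1.29],[14.6,12.5,3.7,0,0,-1.29],[14.6,12.5,3.7,0,0,-1.29]]'
python3 -m crank '[[0,0,0,0,0,0],[0,0,0,0,0,0]]' >/dev/null
python3 -c "
from h import *
plan((.5237,-.1259,.2,90),(.5237,-.1259,.038,90));print(ctrl.get_state()['qpos'])"
```

```text
time: 15.0
eef_pos: [0.5235, -0.1237, 0.2008]
tcp_rot: [-0.001, 1.0, 0.001, -0.001]
contact_force: [-0.2, 0.9, -0.3]
opening: 0.002
finger_force: 0.0
[np.float64(0.01), np.float64(-0.08), np.float64(0.14)] [ 0.    -0.001 -0.001]
[np.float64(0.0), np.float64(0.0), np.float64(16.2)] [0. 0. 0.]
[-4.23057179e-01 -1.90362188e-02  1.90659647e+00  1.83606567e-04
  1.25467473e+00 -1.99291901e+00]
```

```bash

python3 -m crank '[[0,0,4,0,0,0],[0,0,8,0,0,0],[0,0,12,0,0,0],[0,0,14,0,0,0],[0,0,15.5,0,0,0],[0,0,16.3,0,0,0],[0,0,16.3,0,0,0],[0,0,16.3,0,0,0]]'
python3 -c "
from h import *
snap('scene','scene7');snap('wrist','w7')
a=cv2.imread('pics/scene7.png')[210:330,280:440];b=cv2.imread('pics/w7.png')
cv2.imwrite('pics/v7.png',np.hstack([cv2.resize(a,(400,300)),cv2.resize(b,(400,300))]))"
```

```text
time: 16.0
eef_pos: [0.525, -0.1265, 0.04]
tcp_rot: [0.0, 1.0, -0.0, 0.001]
contact_force: [0.4, -0.6, -0.2]
opening: -0.003
finger_force: 0.0
```

View pics/v7.png

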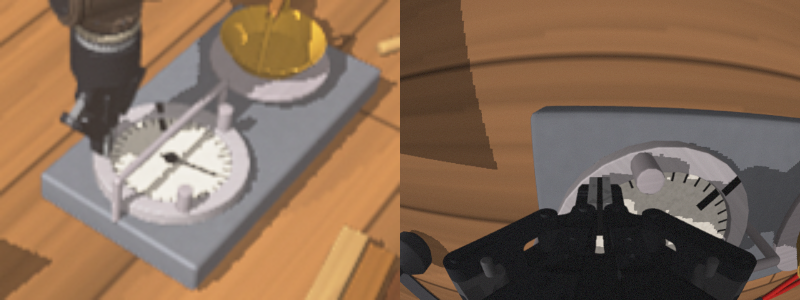

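The fingertips sit on the ring just beside post1, which is at (650,175) in the wrist view; the zero mark is at (720,190). Nothing has been touched. Stroke 1 follows.

```bash

python3 -m crank '[[0.6,0.8,0,0,0,0],[1.0,1.6,0,0,0,0],[1.4,2.5,0,0,0,0],[1.7,3.4,0,0,0,0],[1.8,4.4,0,0,0,0],[1.9,5.3,0,0,0,0],[1.8,6.3,0,0,0,0],[1.6,7.2,0,0,0,0]]'
python3 -m crank '[[-0.3,0.9,0,0,0,0],[-0.7,1.8,0,0,0,0],[-1.2,2.6,0,0,0,0],[-1.8,3.3,0,0,0,0],[-2.5,4.0,0,0,0,0],[-3.3,4.6,0,0,0,0],[-4.1,5.1,0,0,0,0],[-5.0,5.4,0,0,0,0],[-5.0,5.4,0,0,0,0]]'
python3 -c "
from h import *
snap('scene','scene8')"
```

```text
time: 16.9
eef_pos: [0.5072, -0.0531, 0.0384]
tcp_rot: [0.0, 1.0, 0.0, -0.001]
contact_force: [-0.2, -4.1, 0.7]
opening: 0.001
finger_force: 1.4
time: 17.8
eef_pos: [0.5597, 0.0006, 0.0389]
tcp_rot: [0.0, 1.0, 0.0, 0.001]
contact_force: [0.1, 0.6, -0.4]
opening: 0.003
finger_force: 0.0
```

```bash

python3 -m crank '[[0.5,0,0,0,0,0],[0.8,0,-3,0,0,0],[0.8,0,-7,0,0,0],[0.8,0,-11,0,0,0],[0.8,0,-15,0,0,0],[0.8,0,-16,0,0,0]]' >/dev/null
python3 -m crank '[[-3,-0.5,0,0,0,0],[-6,-1,0,0,0,0],[-9,-1.5,0,0,0,0],[-11.3,-2,0,0,0,0],[-11.3,-2,0,0,0,0],[-11.3,-2,0,0,0,0],[-11.3,-2,0,0,0,0]]'
python3 -c "
from h import *
snap('scene','scene9');snap('wrist','w9');snap('top','top9')
c=lambda a,x,y,w,h:cv2.resize(a[y:y+h,x:x+w],(400,300),interpolation=cv2.INTER_CUBIC)
I=lambda n:cv2.imread(f'pics/{n}.png')
cv2.imwrite('pics/v9.png',np.vstack([np.hstack([c(I('top9'),260,145,106,80),c(I('scene9'),290,215,120,90)]),np.hstack([c(I('w9'),0,0,640,480),c(I('scene8'),290,215,120,90)])]))"
```

```text
time: 19.15
eef_pos: [0.6618, -0.0199, 0.1982]
tcp_rot: [0.0, 1.0, 0.0, -0.001]
contact_force: [-0.3, 0.2, -0.5]
opening: 0.003
finger_force: 0.0
```

View pics/v9.png

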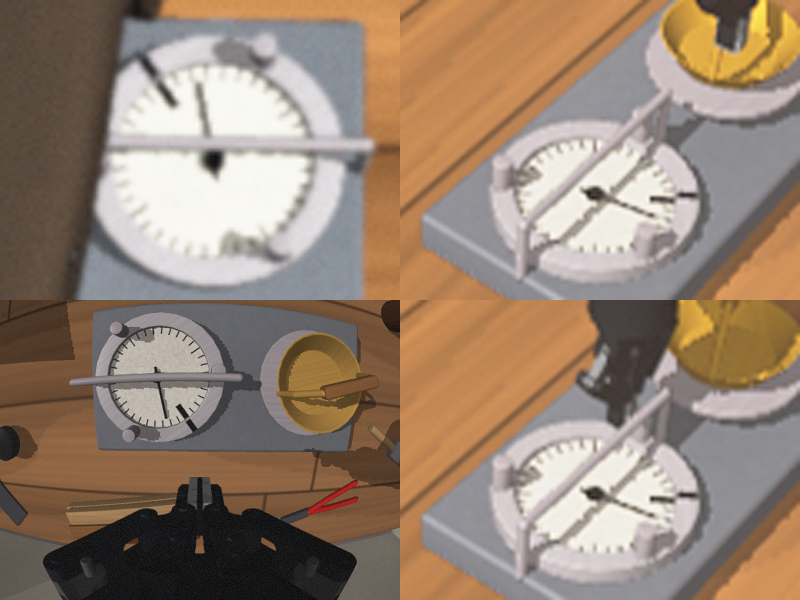

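The wrist and top crops show the zero mark now about 27° counterclockwise of the needle: top crop zero (143,57)–(175,105), needle tip (199,82), and post3 at (264,47), ready to be pushed. That was my tenth picture, so from here I measure numerically on polar samples.

```bash
cat > pol.py <<'E'
from h import *
C=np.array([.585,-.0745])
def prof(f,rs,h,fish,C=C,step=.25):
    z=np.load(f'pics/{f}.npz');K=z['K'];g=cv2.cvtColor(z['p'],cv2.COLOR_BGR2GRAY).astype(np.float32)
    a=np.radians(np.arange(-180,180,step));A,r=np.meshgrid(a,rs)
    P=np.stack([C[0]+r*np.cos(A),C[1]+r*np.sin(A),np.full_like(r,h)],-1)
    c=R.from_quat(z['q']).inv().apply((P-z['o']).reshape(-1,3))
    if fish:
        n=np.hypot(c[:,0],c[:,1]);k=np.arctan2(n,c[:,2])/n
    else: k=1/c[:,2]
    u=(K[0,2]+K[0,0]*c[:,0]*k).reshape(r.shape).astype(np.float32);v=(K[1,2]+K[1,1]*c[:,1]*k).reshape(r.shape).astype(np.float32)
    return np.degrees(a),cv2.remap(g,u,v,cv2.INTER_LINEAR)
def dark(f,rs,h,lo,hi,fish=False):
    a,m=prof(f,rs,h,fish);s=np.mean(m,0);k=(a>=lo)&(a<=hi);a=a[k];s=s[k];b=np.median(s);w=np.clip(b-s,0,None)
    i=w.argmax();j=np.abs(a-a[i])<9;w=np.where(j&(w>w[i]*.4),w,0);return round(float((a*w).sum()/w.sum()),2),round(float(w.max()),0)
def report(sfx,zl,zh,nl=-15,nh=35):
    for f,fi in (('top',0),('scene',0),('w',1)):
        print(f+sfx,'needle',dark(f+sfx,np.linspace(.025,.045,9),.062,nl,nh,fi),dark(f+sfx,np.linspace(.045,.057,9),.062,nl,nh,fi),'zero bezel',dark(f+sfx,np.linspace(.074,.087,9),.068,zl,zh,fi),'face',dark(f+sfx,np.linspace(.05,.067,9),.062,zl,zh,fi))
E
python3 -c "
from pol import *
report('9',20,60)
P=onplane('top9',260+264*.265,145+47*80/300,.098)[:2];print('p3',P,np.degrees(np.arctan2(*(P-C)[::-1])))
"
```

```text
top9 needle (13.18, 99.0) (33.51, 122.0) zero bezel (35.17, 145.0) face (35.36, 150.0)
scene9 needle (6.79, 92.0) (30.13, 104.0) zero bezel (32.3, 136.0) face (30.32, 127.0)
w9 needle (7.53, 150.0) (8.56, 154.0) zero bezel (33.01, 123.0) face (32.53, 152.0)
p3 [ 0.65425164 -0.10905042] -26.51512467863579
```

```bash
cat >> pol.py <<'E'
def line(f,segs,lo,hi,fish):
    pts=[]
    for rs,h in segs:
        a,m=prof(f,rs,h,fish)
        k=(a>=lo)&(a<=hi);aa=a[k]
        for r,s in zip(rs,m[:,k]):
            w=np.clip(np.median(s)-s,0,None);i=w.argmax()
            if w[i]<40: continue
            w=np.where((np.abs(aa-aa[i])*r<.35)&(w>.5*w[i]),w,0);t=np.radians((aa*w).sum()/w.sum());pts.append(C+r*np.array([np.cos(t),np.sin(t)]))
    P=np.array(pts,np.float32);vx,vy,x,y=cv2.fitLine(P,cv2.DIST_HUBER,0,.01,.01).ravel()
    if vx<0 and abs(vx)>.2: vx,vy=-vx,-vy
    return np.degrees(np.arctan2(vy,vx)),np.array([x,y]),np.array([vx,vy]),P
def rep2(sfx,nl,nh,zl,zh,nr=(.022,.052),zr=(.05,.067),views=(('top',0),('scene',0),('w',1))):
    for f,fi in views:
        try:
            n=line(f+sfx,[(np.linspace(*nr,16),.062)],nl,nh,fi);z=line(f+sfx,[(np.linspace(.074,.087,8),.068)]+([(np.linspace(*zr,8),.062)] if zr else []),zl,zh,fi)
        except Exception as e: print(f,e);continue
        x=np.linalg.solve(np.stack([n[2],-z[2]],1),z[1]-n[1]);c=n[1]+n[2]*x[0]
        tip=C+.058*n[2]+ (n[1]-C-n[2]*((n[1]-C)@n[2]));d=tip-z[1];off=z[2][0]*d[1]-z[2][1]*d[0]
        print(f+sfx,'needle %.1f (%d) zero %.1f (%d) diff %.1f'%(n[0],len(n[3]),z[0],len(z[3]),z[0]-n[0]),'cross',c.round(4),'tip off zero line mm %.1f'%(off*1000))
E
python3 -c "
from pol import *
rep2('9',-8,22,24,48)
"
```

```text
top9 needle 10.8 (16) zero 34.7 (16) diff 24.0 cross [ 0.5864 -0.0728] tip off zero line mm -22.9
scene9 needle 9.6 (15) zero 36.3 (16) diff 26.7 cross [ 0.5944 -0.0745] tip off zero line mm -21.9
w9 needle 11.0 (16) zero 34.5 (16) diff 23.5 cross [ 0.5847 -0.0772] tip off zero line mm -23.4
```

```bash
cat > push.py <<'E'
from pol import *
from scipy.optimize import brentq
C=np.array([.5853,-.0745]);pt=lambda a,r=.08:C+r*np.array([np.cos(np.radians(a)),np.sin(np.radians(a))])
def gap(f,p,hx=.011,hy=.008): return np.hypot(*np.maximum(np.abs(p-f)-[hx,hy],0))-.009
def fing(post): return brentq(lambda b:gap(pt(b),pt(post)),post+6,post+30)
E
python3 -c "
from push import *
f=np.array([.5597,.0006]);print('pred post1',brentq(lambda a:gap(f,pt(a)),88,104),'finger ang',np.degrees(np.arctan2(*(f-C)[::-1])),np.hypot(*(f-C)))
for p in (-25.5,-46,-47,-48,-49): b=fing(p);print(p,b,pt(b))
plan((*pt(5),.2,90)); s=pt(5)
print([[round(-100*d[0],1),round(100*d[1],1)] for b in np.linspace(5,fing(-46),8)[1:] for d in [pt(b)-s]])
"
```

```text
pred post1 94.01398721805639 finger ang 108.82315661352537 0.07934336771274587
-25.5 -12.592241948356385 [ 0.6633757  -0.09194089]
-46 -30.68604027631684 [ 0.65409813 -0.11532667]
-47 -31.576319726891814 [ 0.65345547 -0.11639071]
-48 -32.47333920573527 [ 0.65279131 -0.11745257]
-49 -33.377114915454456 [ 0.65210541 -0.11851178]
[np.float64(-0.28), np.float64(-4.76), np.float64(-0.1)] [ 0.     0.    -0.001]
[[np.float64(-0.0), np.float64(-0.7)], [np.float64(0.0), np.float64(-1.4)], [np.float64(0.1), np.float64(-2.1)], [np.float64(0.3), np.float64(-2.8)], [np.float64(0.5), np.float64(-3.5)], [np.float64(0.8), np.float64(-4.2)], [np.float64(1.1), np.float64(-4.8)]]
```

```bash

python3 -m crank '[[-0.3,-2.4,0,0,0,0],[-0.3,-4.8,0,0,0,0],[-0.3,-4.8,3,0,0,0],[-0.3,-4.8,7,0,0,0],[-0.3,-4.8,11,0,0,0],[-0.3,-4.8,14,0,0,0],[-0.3,-4.8,15.5,0,0,0],[-0.3,-4.8,16,0,0,0],[-0.3,-4.8,16,0,0,0],[-0.3,-4.8,16,0,0,0]]'
python3 -m crank '[[0,-0.7,0,0,0,0],[0,-1.4,0,0,0,0],[0.1,-2.1,0,0,0,0],[0.3,-2.8,0,0,0,0],[0.5,-3.5,0,0,0,0],[0.8,-4.2,0,0,0,0],[1.1,-4.8,0,0,0,0],[1.1,-4.8,0,0,0,0],[1.1,-4.8,0,0,0,0]]'
python3 -c "
from push import *
snap('scene','scene10');snap('wrist','w10');snap('top','top10');s=ctrl.get_state();e=s['eef_pos'];print(e,s['contact_force'],brentq(lambda a:gap(e[:2],pt(a)),-60,-34))
rep2('10',-8,10.5,8,26,nr=(.022,.044))
rep2('10',-8,10.5,8,26,nr=(.022,.044),zr=None)
"
```

```text
time: 20.3
eef_pos: [0.6676, -0.0685, 0.0412]
tcp_rot: [0.0, 1.0, -0.0, 0.002]
contact_force: [-0.3, 0.5, 0.4]
opening: -0.002
finger_force: 0.0
time: 21.2
eef_pos: [0.6547, -0.1172, 0.0386]
tcp_rot: [0.0, 1.0, -0.001, -0.0]
contact_force: [-0.6, 0.2, -0.9]
opening: -0.0
finger_force: 0.0
[ 0.65494997 -0.11664184  0.03869973] [-0.11870039  0.13237896 -0.3278061 ] -46.75977502996299
top OpenCV(4.12.0) /io/opencv/modules/imgproc/src/linefit.cpp:618: error: (-215:Assertion failed) npoints2 >= 0 || npoints3 >= 0 in function 'fitLine'

scene OpenCV(4.12.0) /io/opencv/modules/imgproc/src/linefit.cpp:618: error: (-215:Assertion failed) npoints2 >= 0 || npoints3 >= 0 in function 'fitLine'

w10 needle 10.6 (16) zero 10.4 (16) diff -0.2 cross [1.0287 0.007 ] tip off zero line mm -1.7
top OpenCV(4.12.0) /io/opencv/modules/imgproc/src/linefit.cpp:618: error: (-215:Assertion failed) npoints2 >= 0 || npoints3 >= 0 in function 'fitLine'

scene OpenCV(4.12.0) /io/opencv/modules/imgproc/src/linefit.cpp:618: error: (-215:Assertion failed) npoints2 >= 0 || npoints3 >= 0 in function 'fitLine'

w10 needle 10.6 (16) zero 13.0 (8) diff 2.4 cross [ 0.6296 -0.0677] tip off zero line mm -0.5
```

```bash

python3 -m crank '[[-0.8,1.5,0,0,0,0],[-0.8,1.5,-4,0,0,0],[-0.8,3,-9,0,0,0],[-0.8,7,-14,0,0,0],[-0.8,9.7,-16,0,0,0],[-0.8,9.7,-16,0,0,0],[-0.8,9.7,-16,0,0,0]]'
python3 -c "
from push import *
snap('scene','scene11');snap('wrist','w11');snap('top','top11')
rep2('11',-4,26,0,24,nr=(.022,.044))
rep2('11',-4,26,0,24,nr=(.022,.044),zr=None)
for f,fi in (('top11',0),('scene11',0),('w11',1)): print(f,dark(f,np.linspace(.074,.087,9),.068,0,24,fi),dark(f,np.linspace(.05,.067,9),.062,0,24,fi))
"
```

```text
time: 22.05
eef_pos: [0.6638, -0.0175, 0.2001]
tcp_rot: [-0.001, 1.0, -0.0, 0.001]
contact_force: [-0.5, 0.6, -0.6]
opening: -0.003
finger_force: 0.0
top11 needle 10.7 (16) zero 11.7 (16) diff 1.0 cross [ 0.6197 -0.0665] tip off zero line mm -0.4
scene11 needle 9.0 (14) zero 14.6 (16) diff 5.6 cross [ 0.6467 -0.066 ] tip off zero line mm 0.4
w11 needle 11.4 (16) zero 11.6 (16) diff 0.2 cross [ 0.3839 -0.1179] tip off zero line mm -1.1
top11 needle 10.7 (16) zero 12.7 (8) diff 2.0 cross [ 0.6411 -0.0625] tip off zero line mm -0.0
scene11 needle 9.0 (14) zero 9.1 (8) diff 0.1 cross [-0.8084 -0.2971] tip off zero line mm -1.8
w11 needle 11.4 (16) zero 12.6 (8) diff 1.2 cross [ 0.6127 -0.0718] tip off zero line mm -0.7
top11 (12.34, 143.0) (12.5, 149.0)
scene11 (9.37, 126.0) (7.11, 130.0)
w11 (10.24, 122.0) (9.71, 139.0)
```

```bash
python3 -c "
from push import *
for f,fi in (('top',0),('scene',0),('w',1)):
  for r in ((.045,.057),(.049,.057)):
    rs=np.linspace(*r,7)
    print(f,r,[dark(f+'9',rs,.062,-8,20,fi)]+([dark(f+'6',rs,.062,-8,20,fi)] if f!='w' else []),'zero now',dark(f+'11',rs,.062,-4,26,fi))
"
```

```text
top (0.045, 0.057) [(12.48, 92.0), (12.56, 92.0)] zero now (12.62, 151.0)
top (0.049, 0.057) [(12.28, 93.0), (12.36, 93.0)] zero now (12.61, 167.0)
scene (0.045, 0.057) [(7.9, 65.0), (7.91, 85.0)] zero now (6.73, 133.0)
scene (0.049, 0.057) [(7.94, 65.0), (8.03, 92.0)] zero now (6.61, 150.0)
w (0.045, 0.057) [(8.57, 155.0)] zero now (9.29, 156.0)
w (0.049, 0.057) [(8.75, 156.0)] zero now (9.61, 165.0)
```

The zero mark now matches the needle: +0.2° in top, +0.8° in wrist, −1.3° in the oblique scene view. Last, I check pan centring and level.

```bash
python3 -c "
from h import *
from scipy.optimize import least_squares
for f,fi,box in (('top6',0,(195,135,275,225)),('scene6',0,(350,190,430,260)),('w11',1,(400,200,640,440))):
    p=cv2.imread(f'pics/{f}.png');x0,y0,x1,y1=box
    m=cv2.inRange(cv2.cvtColor(p,cv2.COLOR_BGR2HSV),(17,110,60),(35,255,255));k=np.zeros_like(m);k[y0:y1,x0:x1]=m[y0:y1,x0:x1]
    k=cv2.morphologyEx(k,cv2.MORPH_OPEN,np.ones((3,3)))
    c=max(cv2.findContours(k,0,1)[0],key=cv2.contourArea);hu=cv2.convexHull(c)[:,0]
    P=np.array([onplane(f,u,v,.107,bool(fi))[:2] for u,v in hu])
    r=least_squares(lambda q:np.hypot(*(P-q[:2]).T)-q[2],[*P.mean(0),.066],loss='soft_l1',f_scale=.001);print(f,r.x.round(4),np.abs(r.fun).mean())
s=ctrl.get_state();print(s['time'],s['contact_force'])
"
```

```text
top6 [0.586  0.1401 0.0644] 0.0003262993566228496
scene6 [0.5881 0.1339 0.0658] 0.002682207737899293
w11 [0.5925 0.1371 0.0595] 0.00034546650284684864
22.2 [-0.46403755 -0.14143994 -0.25689257]
```

```bash
python3 -c "
from plant import ctrl
print(ctrl.sign_off())"
```

```text
the job is handed in; nothing more can be done
None
```

The job is handed in at about 22 s: the pan is released on the platform within about 4 mm of its centre, and the zero mark is within about 1° of the needle tip after two strokes; the first grasp closed on nothing because the fingertips sat about 42 mm short of the reported TCP, so I used that measured offset from then on.

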